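# Stack the culture dishes and hold the light shutter half open

## Task

Stack the yellow dish squarely on the green dish that already lies on the light station's window, then the pink dish squarely on the yellow one, letting go of each. Only once the pile stands, slide the station's red shutter handle away from the pile against its spring to half travel (the orange mark), never pulling it nearly all the way open, and finish while still holding it there, so that one half of each dish gets light. Leave the pile square and everything else on the bench where it stands.

Things in the scene. Friction and masses are not known exactly. Their poses are not given: they have to be found in the camera images.
- station: Low white and blue light box, fixed to the bench, 160 mm (its x) x 300 mm (its y) x 45 mm high (flat top at z = 45 mm). Origin at the centre of its underside. In its own axes the square window (56 mm, clear, flush with the top) is centred at y = +70 mm, and a slot with the red shutter handle runs along y in the other half, from y = -35 to -128 mm. Its yaw varies.
- window_center (a point): Centre of the light station's window, on its top face; axes as the station's.
- shutter (a joint): Travel of the shutter in m: 0 shut (where the spring keeps it), 0.060 fully open (stop), 0.030 half. Grows as the handle slides along the station's -y, away from the window. The spring pushes back with 3 N when shut, 8.4 N at half and 13.8 N when fully open; let go, it shuts.
- handle (a point): Grip point of the red shutter handle, an upright block 16 mm thick along the slide (station's y), 36 mm wide (station's x), and 45 mm tall, from 5 mm to 50 mm above the station's top; this point lies on its centre line, 30 mm above the station's top (20 mm below the handle's top), and moves with it. A white line along its top is the pointer. Shut, it lies at station y = -50 mm. Can be pinched from above with the fingers either side of its 16 mm thickness.
- half_mark (a point): Where the handle's grip point is when the shutter is at half travel: station x = 0, y = -80 mm, 75 mm above the bench. Straight below it the station's top bears the orange mark lines on both sides of the slot (thin black lines mark shut and fully open).
- green_dish_center (a point): Centre (half-way up, 10 mm above its underside) of the green square culture dish, a closed rigid block 60 x 60 mm and 20 mm high, see-through with a solid green rim, 0.06 kg; lies loose, roughly centred on the window, at the start. x and y run parallel to its sides, z up. A quarter turn makes no difference.
- yellow_dish_center (a point): Centre (half-way up, 10 mm above its underside) of the yellow square culture dish, a closed rigid block 60 x 60 mm and 20 mm high, see-through with a solid yellow rim, 0.06 kg; on the bench at the start. x and y run parallel to its sides, z up. A quarter turn makes no difference.
- pink_dish_center (a point): Centre (half-way up, 10 mm above its underside) of the pink square culture dish, a closed rigid block 60 x 60 mm and 20 mm high, see-through with a solid pink rim, 0.06 kg; on the bench at the start. x and y run parallel to its sides, z up. A quarter turn makes no difference.
- red_jar: Small white jar with red cap, 44 mm across, 60 mm tall; bystander, to be left alone. Origin at the centre of its underside.
- amber_bottle: Amber bottle, 54 mm across, 110 mm tall; bystander, to be left alone. Origin at the centre of its underside.
- tip_box: Orange box with yellow lid, 80 x 110 x 63 mm; bystander, to be left alone. Origin at the centre of its underside.
- tube_rack: Yellow rack of blue-capped tubes, 80 x 150 x 108 mm; bystander, to be left alone. Origin at the centre of its underside.
- clear_bottle: Clear bottle with blue cap, 64 mm across, 140 mm tall; bystander, to be left alone. Origin at the centre of its underside.
- beaker: Clear plastic cup, 68 mm across, 85 mm tall; bystander, to be left alone. Origin at the centre of its underside.
Not all that is in view belongs to the job. Of the things like the part that bears yellow_dish_center, leave any that is black or white; of the rest the smaller one is meant.

How it is judged:
On the way, in this order (a step that is already met when the one before it is completed fails the run):
1. the yellow dish lies squarely on the green one on the window, let go (horizontal distance between green_dish_center and window_center below 0.012 m and z of green_dish_center in the frame of window_center below 0.0135 m and angle between each of green_dish_center, yellow_dish_center's own z axis and vertical below 0.06 rad and horizontal distance between yellow_dish_center and green_dish_center below 0.007 m and z of yellow_dish_center in the frame of green_dish_center between 0.0175 and 0.0225 m and (angle between the x axis of yellow_dish_center and the x axis of green_dish_center, either way round below 0.12 rad or angle between the x axis of yellow_dish_center and the y axis of green_dish_center, either way round below 0.12 rad) and contact force between the fingers and yellow_dish below 0.3 N), for 0.2 s.
2. the pink dish lies squarely on the yellow one, let go (horizontal distance between green_dish_center and window_center below 0.012 m and z of green_dish_center in the frame of window_center below 0.0135 m and angle between each of green_dish_center, yellow_dish_center, pink_dish_center's own z axis and vertical below 0.06 rad and horizontal distance between yellow_dish_center and green_dish_center below 0.007 m and z of yellow_dish_center in the frame of green_dish_center between 0.0175 and 0.0225 m and (angle between the x axis of yellow_dish_center and the x axis of green_dish_center, either way round below 0.12 rad or angle between the x axis of yellow_dish_center and the y axis of green_dish_center, either way round below 0.12 rad) and horizontal distance between pink_dish_center and yellow_dish_center below 0.007 m and z of pink_dish_center in the frame of yellow_dish_center between 0.0175 and 0.0225 m and (angle between the x axis of pink_dish_center and the x axis of yellow_dish_center, either way round below 0.12 rad or angle between the x axis of pink_dish_center and the y axis of yellow_dish_center, either way round below 0.12 rad) and contact force between the fingers and pink_dish below 0.3 N), for 0.2 s.
3. the fingers hold the shutter at half travel (value of joint shutter between 0.024 and 0.036 m and contact force between the fingers and shutter above 2 N), for 0.5 s.
At the end, for the whole second after the job is handed in: Green within 12 mm of the window's centre, yellow on it, pink on top, each within 7 mm and 0.12 rad (quarter turns alike) of the one below, flat, at rest, untouched; shutter still, at 24 to 36 mm of its 60 mm travel, the fingers pressing its handle with over 2 N (all of step 2 and all of step 3 and velocity of joint shutter between -0.01 and 0.01 m/s and contact force between each of the arm, the fingers and green_dish below 0.3 N and contact force between each of the arm, the fingers and yellow_dish below 0.3 N and contact force between the arm and pink_dish below 0.3 N and linear speed of each of green_dish, yellow_dish, pink_dish below 0.01 m/s); the arm keeps its last pose, push and grip.
It fails at once if the shutter is opened before the pile stands (value of joint shutter above 0.012 m and not (horizontal distance between green_dish_center and window_center below 0.012 m and z of green_dish_center in the frame of window_center below 0.0135 m and angle between each of green_dish_center, yellow_dish_center, pink_dish_center's own z axis and vertical below 0.06 rad and horizontal distance between yellow_dish_center and green_dish_center below 0.007 m and z of yellow_dish_center in the frame of green_dish_center between 0.0175 and 0.0225 m and (angle between the x axis of yellow_dish_center and the x axis of green_dish_center, either way round below 0.12 rad or angle between the x axis of yellow_dish_center and the y axis of green_dish_center, either way round below 0.12 rad) and horizontal distance between pink_dish_center and yellow_dish_center below 0.007 m and z of pink_dish_center in the frame of yellow_dish_center between 0.0175 and 0.0225 m and (angle between the x axis of pink_dish_center and the x axis of yellow_dish_center, either way round below 0.12 rad or angle between the x axis of pink_dish_center and the y axis of yellow_dish_center, either way round below 0.12 rad))).
It fails at once if the shutter is pulled nearly all the way open (value of joint shutter above 0.05 m).
It fails at once if a bystander is pushed away by more than 30 mm (distance of any of red_jar, amber_bottle, tip_box, tube_rack, clear_bottle, beaker from where it was at the start of the episode above 0.03 m).
It also fails if it takes over 61 s, if anything falls off the work surface, if the arm or the gripper's body presses on something with over 40 N, if the wrist force passes 120 N, or if a joint passes its speed limit or range.

## Robot

A 7-joint arm with a two-finger parallel gripper is mounted at the origin on the work surface. World frame = base frame: x ahead of the robot, y to its left, z up, the work surface at z = 0. Lengths are in m, angles in rad, forces in N, time in s.
With the tool pointing down it reaches from about 0.425 to 0.875 m from the base axis. Payload 9.9 kg.
Tool frame: the origin (TCP) lies midway between the tips of the shut fingers; the grasp point (between the pads) lies 19 mm behind it (r.grip_point_offset is the z of the grasp point in the tool frame, in m); z points along the fingers, x is the direction in which the jaws open and shut, and the axes are right-handed (so a half turn about z gives the same grasp; the last joint's range is limited). The gripper opens to 85 mm and grips with 20 to 120 N. Pads are 22 mm wide; open, the fingers measure 114 mm over their backs; the gripper's body (76 mm by 85 mm) begins 54 mm behind the grasp point. The pads swing forward as they close: fully open they stand 13 mm farther back than shut.
Start: joints at [-1.353, 0.576, 0.025, 1.437, -0.015, 1.129, -0.057], TCP at [0.201, 0.644, 0.231] pointing down, gripper open.
Joint ranges: [-2.76, 2.76], [-0.34, 2.15], [-1.52, 1.57], [0.19, 2.46], [-1.09, 4.23], [0.17, 1.99], [-2.82, 2.82]. Speed limits (rad/s): [2.22, 2.22, 3.01, 3.01, 3.14, 3.14, 3.14].

## Interface

Orientations are given as a 3x3 rotation matrix whose columns are the frame's x, y, z axes.
In Python, from cell import r, fingers, ik, vision, job, models, get_time_s, get_joint_positions, get_dq, get_effort, get_position, get_orientation, get_force, get_ft_torque, get_width gives the robot as it stands. Calls block until the motion is done:
- r.move_pose(position, orientation): joint-space move of the TCP to a pose.
- r.move_straight(position, feed=0.15, attitude=None): straight line of the TCP; attitude=None keeps the orientation; feed is the mean speed in m/s.
- r.movej(angles): joint-space move.
- fingers.command_gripper(opening): finger opening in m; the grip force is fixed at half the most; returns when the fingers have stopped.
- r.dwell(seconds).
- ik(position, orientation): joint angles nearest the present ones, or None.
- vision.camera(name): name is "scene" or "top" or "wrist"; returns the picture (400x640x3 uint8, red, green, blue); there is no depth.
- vision.calibration(name): a dict with "fov_y" (degrees; the focal length in pixels is half the picture's height over the tangent of half this angle, whatever the lens; pixels are square), "cx", "cy" (the principal point, pixels), "k1" (the pictures are not rectified: a ray, as slopes to the right and down, at radius r is drawn at 1 + k1 r^2 times it, then the intrinsics apply), "R" (3x3) and "t" (3): a world point X has camera coordinates R X + t; the wrist camera has in their place "hand_eye" (4x4, takes a point from camera to tool coordinates, whose origin is the TCP and whose axes are the tool frame's). Camera axes: x right, y down, z forward; pixel columns grow to the right and rows downward; lengths in m; the calibration is good to about 2 mm. A picture is of the moment at which its call begins: read the wrist's pose just before it. calibration takes no time and is no camera call.
A pose or a line that the arm cannot do raises r.Unreachable and nothing moves.
- job.close_job(): hands the job in, once; it reports no verdict.
Trained networks look in the newest picture that a camera, given by its name, has taken for a name from the list of things; names that differ only in an ending like _2 or _b are one class to them, and where a whole thing is asked for, a point or a joint stands for the part that bears it (a point fixed in the world has none). Each returns a list of dicts, best first, with "conf" (0 to 1); they miss things now and then, are a little off and sometimes report something else, mostly with a low value. They report only what shows in the picture. A call takes as long as a camera call. They do not tell look-alikes from the thing itself.
- models.boxes_of(camera, thing): "point" ([x, y, z] in m, in world coordinates, good to about 4 mm: the middle of the surface that is visible of it).
- models.trace(camera, thing): "mask" (400x640 bool, what is visible of it).
Readings, each from a call of its own:
- get_time_s(): time.
- get_joint_positions(): joint angles.
- get_dq(): joint speeds.
- get_effort(): joint torques, N m.
- get_position(): TCP position.
- get_orientation(): TCP orientation.
- get_force(): force on the tool from outside, world axes, zero at the start.
- get_ft_torque(): the same for the moment, N m.
- get_width(): finger opening in m.
Only numpy, scipy, OpenCV 4.12 (cv2) and the standard library are available. Lean on these libraries where they do the work, as an engineer would, in place of code of your own. Each camera call takes 0.05 s, during which the arm holds its last target.

## Working session

There is one attempt and no reset: what is moved stays moved. The work goes in short steps, each a Python script; the robot and the scene stay as the last script left them, time stands still between calls to the robot, and variables do not carry over. Pictures are saved under pics/ and viewed, and the job is handed in when it is done.

```bash
ls; mkdir -p pics; python3 - <<'E'
from cell import *
import cv2
print(get_time_s(), get_width(), r.grip_point_offset)
for n in ("scene","top","wrist"):
    im=vision.camera(n); cv2.imwrite(f"pics/{n}0.png",im[:,:,::-1]); c=vision.calibration(n); print(n,c)
E
```

```text
pics
0.0 0.08534852778802239 -0.0187
scene {'fov_y': 53.06822355722937, 'cx': 315.6439518796323, 'cy': 200.68443223310985, 'k1': -0.03167403190750954, 'R': array([[-0.73759269,  0.67500793,  0.01792527],
       [ 0.42246228,  0.48201547, -0.76758499],
       [-0.52676621, -0.55859233, -0.64069648]]), 't': array([ 0.43583897, -0.17533839,  1.47078514])}
top {'fov_y': 47.883271497046294, 'cx': 320.8550557438457, 'cy': 189.28100017925073, 'k1': -0.0891630479845437, 'R': array([[ 1.61086048e-02, -9.99870248e-01,  1.45190628e-05],
       [-9.84265188e-01, -1.58597519e-02, -1.75984399e-01],
       [ 1.75961795e-01,  2.82057254e-03, -9.84392956e-01]]), 't': array([-0.02281439,  0.56885035,  1.18548369])}
wrist {'fov_y': 66.4261880256926, 'cx': 319.5437964715244, 'cy': 199.91119973550465, 'k1': -0.05138196326555942, 'hand_eye': array([[ 9.99999353e-01, -4.39460498e-04,  1.04898457e-03,
         1.11114701e-03],
       [ 1.40815341e-04,  9.63075792e-01,  2.69230382e-01,
        -6.81793152e-02],
       [-1.12856777e-03, -2.69230060e-01,  9.63075231e-01,
        -1.41656814e-01],
       [ 0.00000000e+00,  0.00000000e+00,  0.00000000e+00,
         1.00000000e+00]])}
```

View pics/scene0.png

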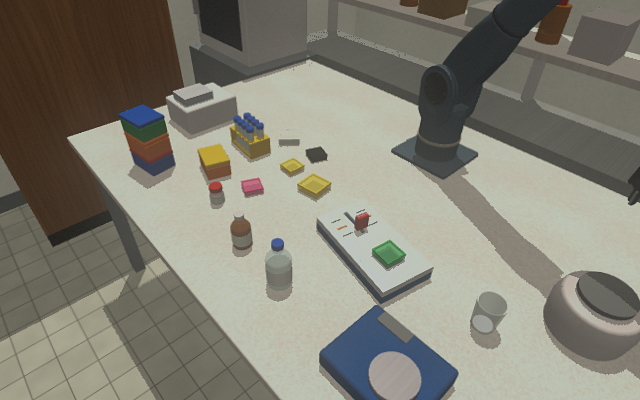

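View pics/top0.png

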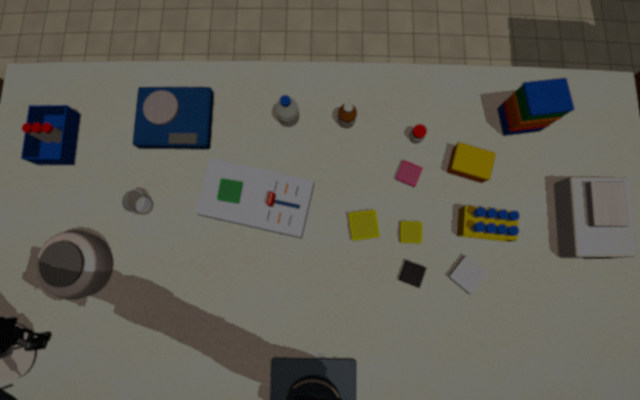

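View pics/wrist0.png

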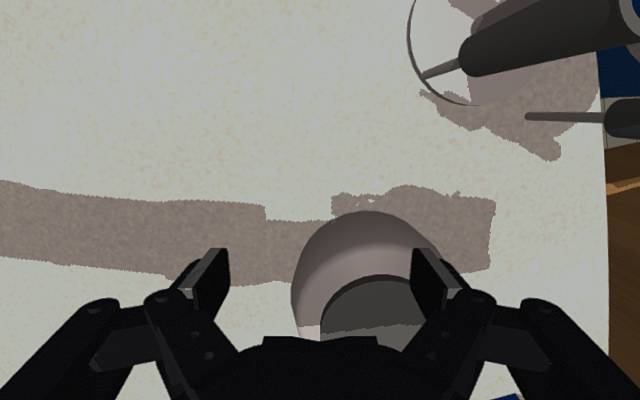

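The top view shows the station with the green dish at (230,190) and the handle at (270,200). The small yellow dish is at (411,232), next to a larger yellow look-alike at (364,225). Pink is at (408,173), and the black (412,273) and white (466,274) ones are to be left alone. Next I'll fit the poses with a silhouette fit.

```bash
cat > h.py <<'E'
from cell import *
import numpy as np, cv2
from scipy.optimize import least_squares
def K(c):
    f=200/np.tan(np.radians(c['fov_y']/2)); return f
def extr(name,pose=None):
    c=vision.calibration(name)
    if name!='wrist': return c,np.array(c['R']),np.array(c['t'])
    p,Ro=pose; T=np.eye(4); T[:3,:3]=Ro; T[:3,3]=p
    W=np.linalg.inv(T@np.array(c['hand_eye'])); return c,W[:3,:3],W[:3,3]
def proj(X,cam):
    c,R,t=cam; q=np.atleast_2d(X)@R.T+t; s=q[:,:2]/q[:,2:]
    s=s*(1+c['k1']*(s**2).sum(1,keepdims=True)); return s*K(c)+[c['cx'],c['cy']]
def back(px,z,cam):
    c,R,t=cam; d=(np.atleast_2d(px)-[c['cx'],c['cy']])/K(c); s=d.copy()
    for _ in range(20): s=d/(1+c['k1']*(s**2).sum(1,keepdims=True))
    ray=np.c_[s,np.ones(len(s))]@R; o=-R.T@t
    return o+ray*((z-o[2])/ray[:,2])[:,None]
def snap(name,fn=None):
    pose=(np.array(get_position()),np.array(get_orientation())) if name=='wrist' else None
    im=vision.camera(name)
    if fn: cv2.imwrite('pics/'+fn+'.png',np.ascontiguousarray(im[:,:,::-1]))
    return im,extr(name,pose)
def box(p,zc,hx=.03,hy=.03,hz=.01):
    x,y,a=p; s=np.array([[i,j,k] for i in(-1,1) for j in(-1,1) for k in(-1,1)])*[hx,hy,hz]
    R=np.array([[np.cos(a),-np.sin(a),0],[np.sin(a),np.cos(a),0],[0,0,1]])
    return s@R.T+[x,y,zc]
H={'yellow':(22,36),'green':(45,80),'pink':(160,178),'red':(0,8)}
def cmask(im,col,smin=110,vmin=50):
    h=cv2.cvtColor(np.ascontiguousarray(im),cv2.COLOR_RGB2HSV); lo,hi=H[col]
    m=cv2.inRange(h,(lo,smin,vmin),(hi,255,255))
    return cv2.morphologyEx(m,cv2.MORPH_CLOSE,np.ones((3,3),np.uint8))
def blobs(m,amin=60):
    n,l,s,ce=cv2.connectedComponentsWithStats(m)
    return [(s[i],ce[i],(l==i).astype(np.uint8)) for i in range(1,n) if s[i][4]>amin]
def fit(blob,zc,cam,p0,**k):
    cs,_=cv2.findContours(blob,cv2.RETR_EXTERNAL,cv2.CHAIN_APPROX_NONE)
    pts=cv2.convexHull(max(cs,key=cv2.contourArea))
    hp=pts[:,0].astype(float); n=80
    # resample hull evenly, push out half a pixel
    cen=hp.mean(0); q=np.r_[hp,hp[:1]]; d=np.r_[0,np.cumsum(np.hypot(*np.diff(q,axis=0).T))]
    u=np.linspace(0,d[-1],n,endpoint=False); P=np.c_[np.interp(u,d,q[:,0]),np.interp(u,d,q[:,1])]
    def res(p,off=.5):
        h=cv2.convexHull(proj(box(p,zc,**k),cam).astype(np.float32))
        return np.array([cv2.pointPolygonTest(h,(float(a),float(b)),True) for a,b in P])-off
    best=None
    for a in (0,.4,.8,1.2):
        s=least_squares(res,[p0[0],p0[1],p0[2]+a],x_scale=[.01,.01,.1],diff_step=1e-3,loss='soft_l1')
        if best is None or s.cost<best.cost: best=s
    p=best.x; p[2]=(p[2]+np.pi/4)%(np.pi/2)-np.pi/4
    return p,np.sqrt(np.mean(best.fun**2))
E
python3 - <<'E'
from h import *
im,cam=snap('top')
for col,zc in (('yellow',.01),('pink',.01),('green',.055)):
    for s,ce,b in blobs(cmask(im,col)):
        p0=back(ce,zc,cam)[0]
        p,e=fit(b,zc,cam,[p0[0],p0[1],0]); print(col,s,ce.round(1),p.round(4),round(e,2))
for s,ce,b in blobs(cmask(im,'red'),30): print('red',s,ce, back(ce,.09,cam))
for n in ('station','handle','shutter'):
    try: print(n,[(d['conf'],np.round(d['point'],3)) for d in models.boxes_of('top',n)])
    except Exception as e: print(n,e)
print('st corners',back([[209.5,162],[315,180],[303,236.5],[198,215]],.045,cam).round(3))
big=cv2.resize(im[140:300,180:500],(800,400),interpolation=cv2.INTER_CUBIC);cv2.imwrite('pics/topc.png',big[:,:,::-1])
E
```

```text
yellow [ 452  142   44   38 1120] [473.3 160.6] [ 0.6674 -0.4538 -0.2646] 7.0
yellow [459 205  59  37 833] [483.9 226.4] [ 0.4802 -0.4873 -0.2409] 11.63
yellow [348 210  32  31 810] [363.3 224.6] [ 0.4772 -0.1342  0.1324] 3.65
yellow [400 221  23  22 481] [410.5 231.5] [ 0.4601 -0.2671 -0.016 ] 0.22
pink [396 161  26  25 428] [408.4 172.9] [ 0.6282 -0.2632 -0.38  ] 0.45
green [218 179  24  24 442] [229.4 190.4] [ 0.5611  0.2369 -0.1526] 0.65
red [504 101  46  29 128] [520.328125 121.046875] [[ 0.76417687 -0.56647399  0.09      ]]
red [ 22 123  29  11 219] [ 35.96803653 128.18721461] [[0.72518398 0.79760883 0.09      ]]
red [412 124  15  14 158] [419.1835443  130.68987342] [[ 0.72912051 -0.27994803  0.09      ]]
red [266 192   9  14  83] [270.03614458 198.24096386] [[0.53580399 0.12041772 0.09      ]]
station [(0.58, array([0.542, 0.159, 0.048]))]
handle [(0.56, array([0.537, 0.122, 0.096])), (0.4, array([ 0.651, -0.431,  0.067])), (0.19, array([0.535, 0.154, 0.045]))]
shutter []
st corners [[0.643 0.3   0.045]
 [0.596 0.003 0.045]
 [0.439 0.033 0.045]
 [0.493 0.323 0.045]]
```

View pics/topc.png

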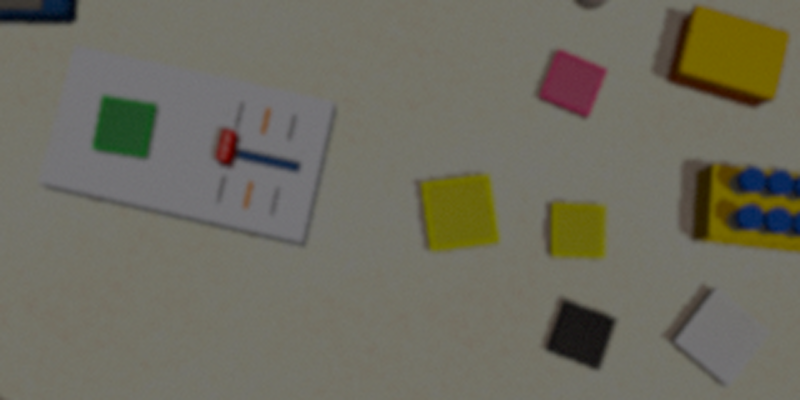

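```bash
cat >> h.py <<'E'
def ori(yaw,flip=False):
    # tool down; jaw axis (tool x) along the dish's y axis (yaw) ; tool y = dish +x (camera on the robot side)
    s=-1 if flip else 1
    x=s*np.array([-np.sin(yaw),np.cos(yaw),0]); z=np.array([0,0,-1.]); return np.c_[x,np.cross(z,x),z]
E
python3 - <<'E'
from h import *
print(np.round(get_orientation(),2).tolist())
for n,(x,y,a) in dict(y=(.46,-.267,-.016),p=(.628,-.263,-.38),g=(.561,.237,-.155),h=(.536,.12,-.155),m=(.531,.09,-.155)).items():
    for f in (0,1):
        for z in (.17,.0):
            q=ik([x,y,z+(0 if n in'yp' else .05)],ori(a,f)); print(n,f,z,None if q is None else np.round(q,2))
print(get_time_s())
E
```

```text
[[0.3, 0.95, -0.0], [0.95, -0.3, -0.0], [-0.0, 0.0, -1.0]]
y 0 0.17 [-0.02  0.52  0.69  1.91 -0.43  0.86  2.45]
y 0 0.0 [ 0.48  0.69 -0.06  2.04  0.1   0.42  1.89]
y 1 0.17 [-0.22  0.7   1.14  1.92 -0.75  1.03 -0.33]
y 1 0.0 [ 0.24  0.72  0.31  2.05 -0.48  0.44 -0.67]
p 0 0.17 [ 0.09  0.67  0.43  1.51 -0.31  1.03  1.78]
p 0 0.0 [ 0.27  0.83  0.1   1.63 -0.12  0.68  1.62]
p 1 0.17 [-0.2   0.91  1.13  1.52 -0.85  1.26 -0.9 ]
p 1 0.0 [-0.13  1.04  0.91  1.65 -0.98  0.96 -0.81]
g 0 0.17 [-0.54  0.49  0.1   1.64 -0.06  1.02  0.99]
g 0 0.0 [-0.49  0.68  0.02  1.81 -0.02  0.65  0.95]
g 1 0.17 [-0.95  0.61  0.81  1.65 -0.49  1.09 -1.73]
g 1 0.0 [-0.85  0.79  0.64  1.82 -0.66  0.76 -1.58]
h 0 0.17 [-0.43  0.4   0.17  1.79 -0.08  0.95  1.2 ]
h 0 0.0 [-0.33  0.62  0.03  1.97 -0.03  0.55  1.14]
h 1 0.17 [-0.84  0.52  0.84  1.81 -0.45  1.02 -1.55]
h 1 0.0 [-0.67  0.71  0.59  1.98 -0.65  0.65 -1.39]
m 0 0.17 [-0.39  0.39  0.19  1.82 -0.09  0.94  1.26]
m 0 0.0 [-0.27  0.61  0.02  2.   -0.03  0.53  1.19]
m 1 0.17 [-0.81  0.51  0.86  1.83 -0.45  1.01 -1.49]
m 1 0.0 [-0.62  0.7   0.58  2.01 -0.64  0.62 -1.34]
0.35
```

```bash
python3 - <<'E'
from h import *
t=get_time_s()
r.move_pose([.561,.237,.215],ori(-.155)); print(get_time_s()-t)
im,cam=snap('wrist','w_green')
for s,ce,b in blobs(cmask(im,'green'),500):
    print(s,ce); p0=back(ce,.055,cam)[0]; print(fit(b,.055,cam,[*p0[:2],-.155]))
t=get_time_s()
r.move_pose([.460,-.267,.17],ori(-.016)); print(get_time_s()-t)
im,cam=snap('wrist','w_yellow')
for s,ce,b in blobs(cmask(im,'yellow'),500):
    print(s,ce); p0=back(ce,.01,cam)[0]; print(fit(b,.01,cam,[*p0[:2],0]))
print(get_time_s())
E
```

```text
1.9667
[ 287  156   62   61 3642] [317.67847337 185.31521142]
(array([ 0.56184467,  0.23783162, -0.15029327]), np.float64(0.6326643241460338))
1.8666
[ 290  153   63   62 3747] [320.30637844 182.97598078]
(array([ 0.46000093, -0.2636194 , -0.03108175]), np.float64(0.38045261947562975))
[ 408  156   86   88 6467] [451.53533323 198.2636462 ]
(array([ 0.47489684, -0.12894631,  0.16994031]), np.float64(9.83627993211289))
[   3  165  192  107 8042] [130.0925143  205.08492912]
(array([ 0.48041367, -0.48954412, -0.11821844]), np.float64(38.500343427471705))
[ 118  361   53   39 1383] [144.73463485 382.98770788]
(array([ 0.72218012, -0.48870156, -0.60265405]), np.float64(5.794882729968663))
4.2833
```

```bash
python3 -c "
import cv2,numpy as np
a=[cv2.resize(cv2.imread(f'pics/w_{n}.png'),(400,250)) for n in('green','yellow')]
cv2.imwrite('pics/w2.png',np.hstack(a))"
```

```text
(no output)
```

View pics/w2.png

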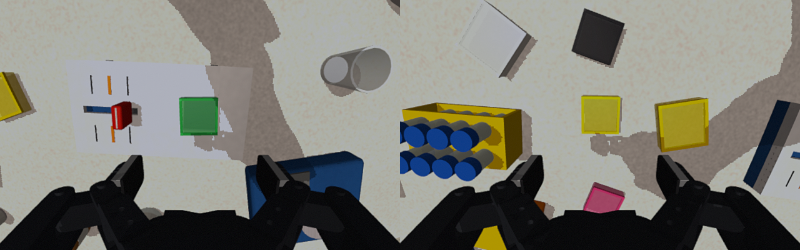

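The left half shows green beside the handle, and the right half shows the small yellow dish centred below the gripper. The fits are sub-pixel. Grasping yellow now.

```bash
python3 - <<'E'
from h import *
t=get_time_s(); O=ori(-.031); x,y=.4600,-.2636
r.move_straight([x,y,.05],.25,O); r.move_straight([x,y,.002],.1)
f0=np.array(get_force()); fingers.command_gripper(.045); print(get_width(),np.round(get_force(),1),f0.round(1),get_position(),get_time_s()-t)
im,cam=snap('wrist','y_grip')
r.move_straight([x,y,.20],.25); print(get_width(),get_time_s()-t,np.round(get_force(),1))
im,cam=snap('wrist','y_lift')
im,cam=snap('top')
b=[q for q in blobs(cmask(im,'pink'),100)]
for s,ce,bb in b: print(s,ce)
E
python3 -c "
import cv2,numpy as np
a=[cv2.resize(cv2.imread(f'pics/{n}.png'),(400,250)) for n in('y_grip','y_lift')]
cv2.imwrite('pics/w3.png',np.hstack(a))"
```

```text
0.05832072886806325 [-2.1  0.7  9.4] [ 0.5 -0.3  0.6] [ 0.46041516 -0.2638467   0.00303552] 1.6334
0.05815266597629253 2.625 [ 0.3 -0.4 -0.6]
[396 161  26  25 427] [408.54332553 172.88056206]
```

View pics/w3.png

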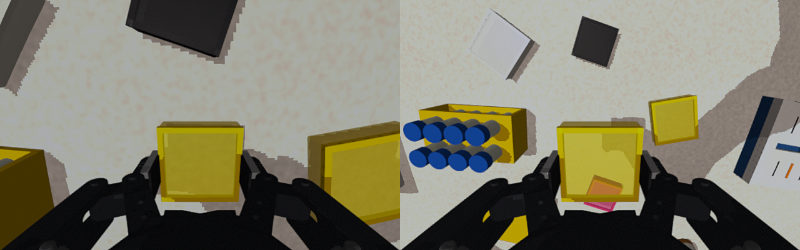

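```bash
python3 - <<'E'
from h import *
pose=(np.array(get_position()),np.array(get_orientation())); print(pose[0])
im=cv2.imread('pics/y_lift.png')[:,:,::-1]; cam=extr('wrist',pose)
m=cmask(im,'yellow',90); b=max((q for q in blobs(m,500) if 230<q[1][0]<420),key=lambda q:q[0][4])
print(b[0],b[1])
for dz in (.005,.007,.009,.011):
    p,e=fit(b[2],pose[0][2]+dz,cam,[*pose[0][:2],-.031]); print(dz,(pose[1].T@(np.r_[p[:2],0]-np.r_[pose[0][:2],0])).round(4),p[2],e)
E
```

```text
[ 0.45922974 -0.26311592  0.19852525]
[  250   195   140   128 15451] [318.9931396  253.85224257]
0.005 [0.0012 0.0002 0.    ] -0.03193198157280008 1.1894318402841724
0.007 [ 0.0012 -0.0006  0.    ] -0.033150910959306334 1.0273841178918217
0.009 [ 0.0012 -0.0011  0.    ] -0.03383367929838599 1.7715909786314938
0.011 [ 0.0012 -0.0016  0.    ] -0.026175546872884925 2.873594879529111
```

```bash
python3 - <<'E'
from h import *
t=get_time_s(); O=ori(-.150); gx,gy=.56184,.23783
d=O@np.array([.0012,-.0006,0]); x,y=gx-d[0],gy-d[1]
r.move_pose([x,y,.16],O); r.move_straight([x,y,.080],.2)
r.dwell(.15); e=np.array(get_position())-[x,y,.08]; print('err',e.round(4))
r.move_straight([x-e[0],y-e[1],.0690-e[2]],.06); r.dwell(.1)
print(np.round(get_position(),4),np.array([x,y]).round(4),np.round(get_force(),1))
fingers.command_gripper(.075); print(get_width(),np.round(get_force(),1))
r.move_straight([x,y,.12],.2); r.move_straight([x,y,.235],.3)
im,cam=snap('wrist','y_placed')
b=max(blobs(cmask(im,'yellow'),500),key=lambda q:-abs(q[1][0]-320))
p,er=fit(b[2],.075,cam,[gx,gy,-.15]); print(p,er,b[0])
print(get_time_s()-t,get_time_s())
im,_=snap('scene','s1')
cv2.imwrite('pics/s1c.png',cv2.resize(im[190:310,290:450],(800,600),interpolation=cv2.INTER_CUBIC)[:,:,::-1])
E
```

```text
err [0.0011 0.0001 0.0016]
[0.562  0.2371 0.068 ] [0.5623 0.2366] [-0.   1.   5.9]
0.07503836237092405 [ 0.2 -1.1  0.4]
[ 0.56155408  0.23848014 -0.15008607] 0.5623350166966582 [ 289  154   63   61 1449]
4.324999999999999 11.3333
```

View pics/s1c.png

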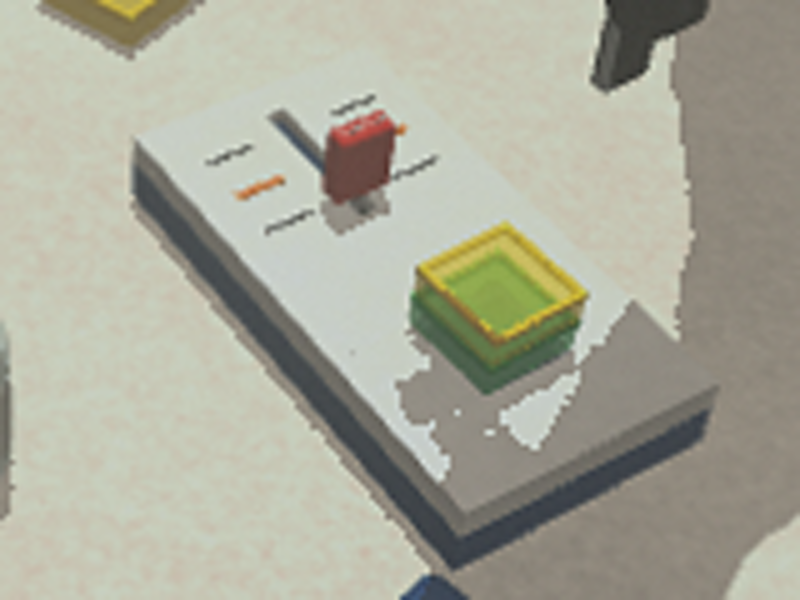

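View pics/y_placed.png

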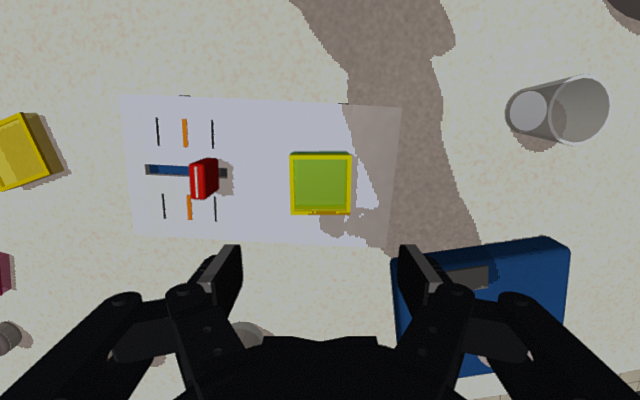

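Yellow sits squarely on green: the wrist view puts it at (320,184), with a 0.7 mm offset from where green was seen. Now pink.

```bash
python3 - <<'E'
from h import *
t=get_time_s()
r.move_pose([.628,-.263,.17],ori(-.38)); r.dwell(.1)
im,cam=snap('wrist','w_pink')
b=min(blobs(cmask(im,'pink'),500),key=lambda q:abs(q[1][0]-320)+abs(q[1][1]-190))
p,er=fit(b[2],.01,cam,[.628,-.263,-.38]); print(b[0],p,er)
assert er<1 and np.hypot(p[0]-.628,p[1]+.263)<.012
O=ori(p[2]); x,y=p[:2]; 
r.move_straight([x,y,.05],.25,O); r.dwell(.1); e=np.array(get_position())-[x,y,.05]; print(e.round(4))
r.move_straight([x-e[0],y-e[1],.003],.1); r.dwell(.05); f0=np.array(get_force())
fingers.command_gripper(.045); print(get_width(),np.round(get_force(),1),f0.round(1),np.round(get_position(),4))
r.move_straight([x,y,.20],.25); print(get_width(),np.round(get_force(),1)); r.dwell(.1)
im,cam=snap('wrist','p_lift')
P=np.array(get_position());Ro=np.array(get_orientation())
b=min(blobs(cmask(im,'pink',90),2000),key=lambda q:abs(q[1][0]-320)+abs(q[1][1]-250)); print(b[0])
for dz in (.005,.007,.009):
    q,e=fit(b[2],P[2]+dz,cam,[*P[:2],p[2]]); print(dz,(Ro.T@np.r_[q[:2]-P[:2],0]).round(4),q[2],e)
print(get_time_s()-t,get_time_s())
E
```

```text
[ 287  154   63   61 3694] [ 0.62797165 -0.26103703 -0.38709586] 0.5437762370023433
[ 0.0013 -0.0007  0.0022]
0.05858320037882612 [-1.7  0.5  5.3] [0.7 0.1 0.4] [ 0.6273 -0.2607  0.0042]
0.05837873008486152 [-0.2  0.1 -1. ]
[  251   197   138   127 16282]
0.005 [ 0.0013  0.0006 -0.    ] -0.38578856591398475 0.9065554691085741
0.007 [ 0.0013 -0.0001  0.    ] -0.3858994284604076 1.497314661671926
0.009 [ 0.0013 -0.0006  0.    ] -0.3831234858921157 2.518982863148415
4.775 16.1583
```

View pics/p_lift.png

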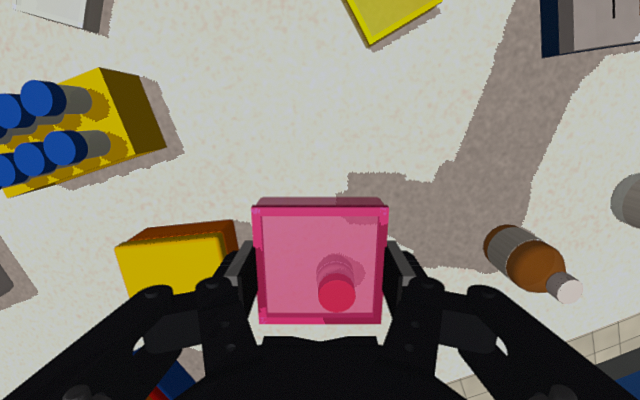

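Pink is held squarely, centred in the fingers at about (320,260). Placing it on yellow.

```bash
python3 - <<'E'
from h import *
t=get_time_s(); O=ori(-.150); gx,gy=.56155,.23848
d=O@np.array([.0013,.0003,0]); x,y=gx-d[0],gy-d[1]
r.move_pose([x,y,.18],O); r.move_straight([x,y,.102],.2)
r.dwell(.15); e=np.array(get_position())-[x,y,.102]; print('err',e.round(4))
r.move_straight([x-e[0],y-e[1],.0900-e[2]],.06); r.dwell(.1)
print(np.round(get_position(),4),np.array([x,y]).round(4),np.round(get_force(),1))
fingers.command_gripper(.075); print(get_width(),np.round(get_force(),1))
r.move_straight([x,y,.14],.2); r.move_straight([x,y,.255],.3)
im,cam=snap('wrist','p_placed')
b=min(blobs(cmask(im,'pink'),500),key=lambda q:abs(q[1][0]-320))
p,er=fit(b[2],.095,cam,[gx,gy,-.15]); print(p,er,b[0])
im,_=snap('scene','s2')
cv2.imwrite('pics/s2c.png',cv2.resize(im[190:310,290:450],(800,600),interpolation=cv2.INTER_CUBIC)[:,:,::-1])
# now the handle
sx,sy=.536,.120
r.move_pose([.536,.122,.27],ori(-.155)); r.dwell(.1)
im,cam=snap('wrist','w_handle')
for s,ce,b in blobs(cmask(im,'red'),200): print('red',s,ce,back(ce,.095,cam)); 
print(get_time_s()-t,get_time_s())
E
```

```text
err [0.0011 0.0001 0.0016]
[0.5607 0.2378 0.089 ] [0.5611 0.2372] [ 0.2 -0.2  7.5]
0.07513116336124541 [ 0.3 -0.7 -1. ]
[ 0.56201891  0.2388527  -0.15044308] 0.8110591339555066 [ 289  156   63   60 1117]
red [312 162  15  37 494] [318.85425101 180.14979757] [[0.53439512 0.12376493 0.095     ]]
red [406 166  48  46 294] [435.98639456 193.95238095] [[0.56856333 0.24605453 0.095     ]]
5.041699999999999 21.2
```

View pics/s2c.png

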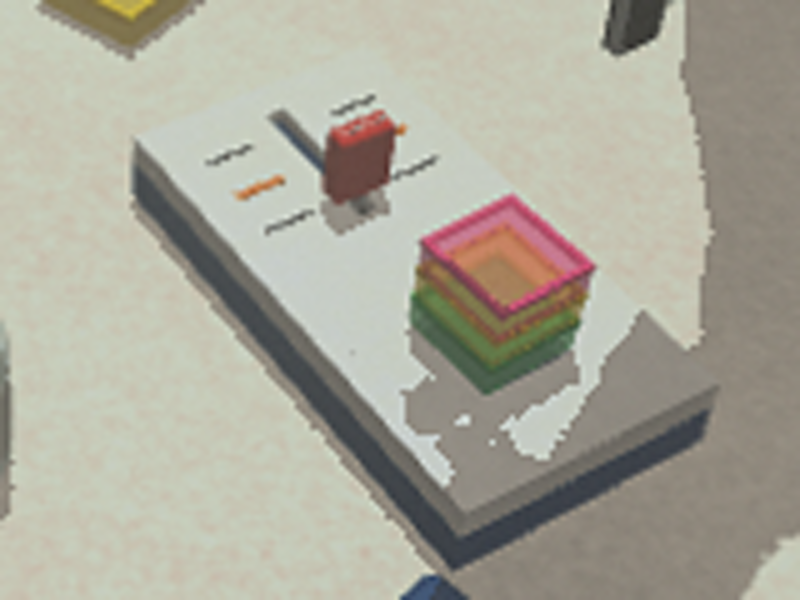

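View pics/w_handle.png

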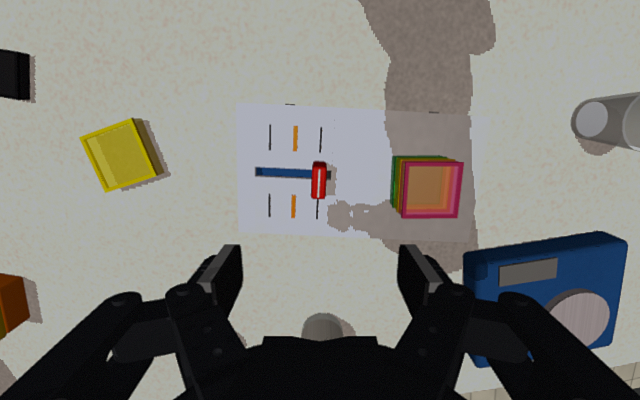

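The pile stands squarely in the scene view. In the wrist view the handle is at (319,180), just at the shut mark, with the orange mark at column ~294. Fitting the handle pose and the marks.

```bash
python3 - <<'E'
from h import *
P=(np.array(get_position()),np.array(get_orientation())); im=cv2.imread('pics/w_handle.png')[:,:,::-1]; cam=extr('wrist',P)
hs=cv2.cvtColor(np.ascontiguousarray(im),cv2.COLOR_RGB2HSV)
m=cmask(im,'red')|cv2.inRange(hs,(172,110,50),(180,255,255)); b=[q for q in blobs(m,200) if abs(q[1][0]-319)<15][0]
print(b[0])
for a0 in (-.155,):
    p,e=fit(b[2],.0725,cam,[.536,.122,a0-.0],hx=.018,hy=.008,hz=.0225); print('handle',p,e)
o=cv2.inRange(hs,(9,140,80),(20,255,255)); 
for s,ce,bb in blobs(o,30):
    if 280<ce[0]<310: print('orange',s,ce,back(ce,.045,cam))
k=cv2.inRange(hs,(0,0,0),(180,255,80))
for s,ce,bb in blobs(k,15):
    if 250<ce[0]<335 and 110<ce[1]<225: print('black',s[:5],ce.round(1),back(ce,.045,cam))
# station outline
w=cv2.inRange(hs,(0,0,120),(180,45,255))
c=back([[239,102.5],[237,232]],.045,cam);print(c)
cv2.imwrite('pics/hc.png',cv2.resize(im[90:250,220:490],(800,474),interpolation=cv2.INTER_CUBIC)[:,:,::-1])
E
```

```text
[311 162  16  37 519]
handle [ 0.53786818  0.12303044 -0.19970509] 0.6765665879184369
orange [293 126   5  25  82] [295.02439024 137.93902439] [[0.49030882 0.10233701 0.045     ]]
orange [291 195   5  23  71] [293.02816901 206.02816901] [[0.57252068 0.08532961 0.045     ]]
black [269 125   2  25  32] [269.8 139. ] [[0.48685189 0.07263072 0.045     ]]
black [319 128   3  24  32] [320.2 139.2] [[0.49639234 0.13151363 0.045     ]]
black [313 162  13   5  53] [319.3 163.8] [[0.52500888 0.12592681 0.045     ]]
black [256 168   7   8  49] [258.6 171.5] [[0.52302958 0.05158368 0.045     ]]
black [326 171   5   9  41] [328. 175.] [[0.54021142 0.13436384 0.045     ]]
black [269 194   1  23  23] [269. 205.] [[0.56659898 0.05582618 0.045     ]]
black [316 199   3  20  28] [316.8 209.9] [[0.58202508 0.11392512 0.045     ]]
[[0.44048272 0.04546937 0.045     ]
 [0.59584428 0.00782599 0.045     ]]
```

View pics/hc.png

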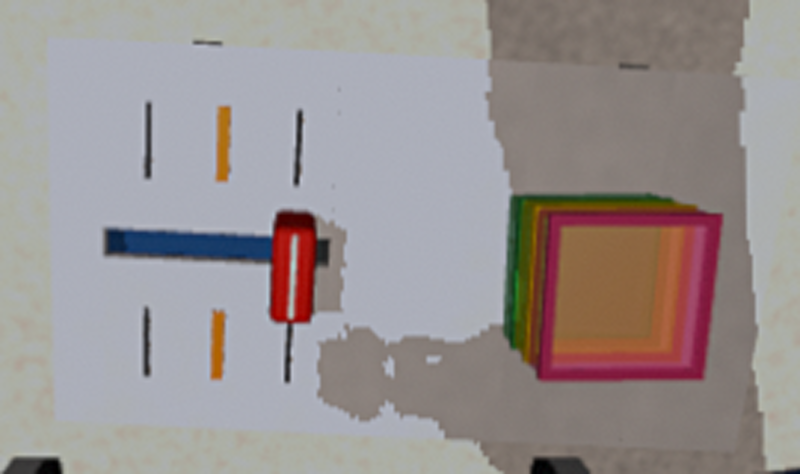

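```bash
python3 - <<'E'
from h import *
t=get_time_s(); a=-.203; O=ori(a); x,y=.5384,.1217
r.move_straight([x,y,.13],.3,O); r.dwell(.1); e=np.array(get_position())-[x,y,.13]; print(e.round(4))
x0,y0=x-e[0],y-e[1]
r.move_straight([x0,y0,.058-e[2]],.12); print(np.round(get_position(),4),np.round(get_force(),1))
fingers.command_gripper(.008); r.dwell(.1); P0=np.array(get_position()); print(get_width(),P0.round(4),np.round(get_force(),1))
im,cam=snap('wrist','h_grip')
d=np.array([np.sin(a),-np.cos(a),0])
r.move_straight(np.array([x0,y0,.058-e[2]])+.030*d,.05); r.dwell(.4)
P=np.array(get_position()); print(P.round(4),((P-P0)@d).round(4),np.round(get_force(),1),get_width())
im,cam=snap('wrist','h_half'); snap('scene','s3'); im,_=snap('top','t3')
cv2.imwrite('pics/t3c.png',cv2.resize(im[140:260,180:340],(800,600),interpolation=cv2.INTER_CUBIC)[:,:,::-1])
im=cv2.imread('pics/s3.png'); cv2.imwrite('pics/s3c.png',cv2.resize(im[170:310,290:450],(800,600),interpolation=cv2.INTER_CUBIC))
print(get_time_s()-t,get_time_s())
E
```

```text
[0.0013 0.0004 0.0018]
[0.5376 0.1213 0.0569] [ 0.2 -0.2  0.7]
0.015562721785202176 [0.5372 0.1214 0.0565] [-1.7  0.1  6. ]
[0.5316 0.0941 0.0565] 0.0279 [-0.3  8.7  4.3] 0.015619519054307054
3.5 24.7
```

View pics/h_half.png

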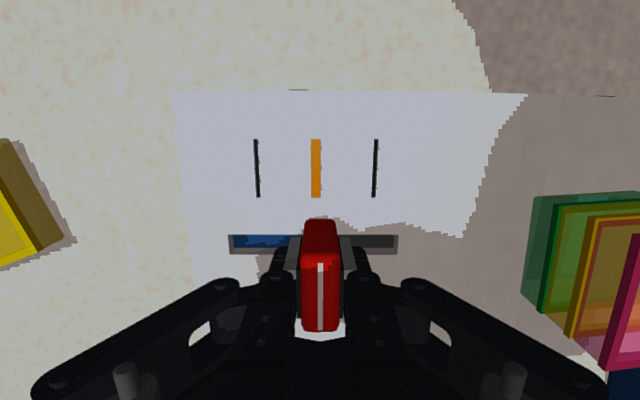

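View pics/s3c.png

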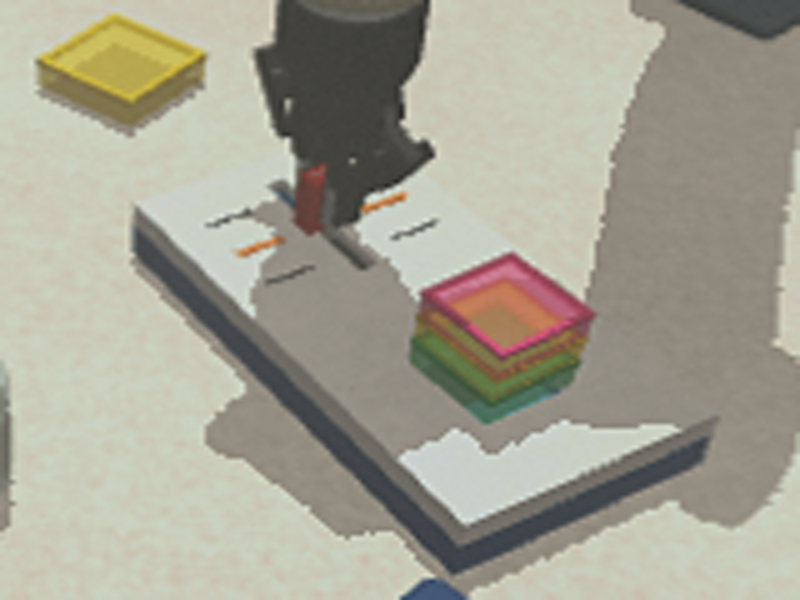

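View pics/t3c.png

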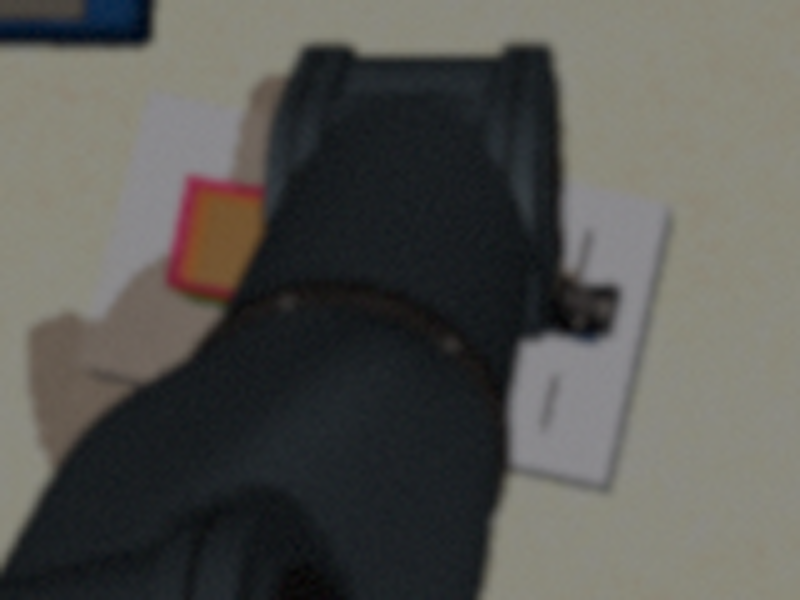

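The orange mark at column 316 lines up with the handle's pointer at (320,300), and the pile is untouched. TCP travel of 28 mm and a spring force of 8.7 N both agree with half travel. I'll hold, make a final check and hand in.

```bash
python3 - <<'E'
from h import *
r.dwell(.7)
P=np.array(get_position()); print(P.round(4),np.round(get_force(),1),get_width(),np.abs(get_dq()).max())
im,cam=snap('wrist')
hs=cv2.cvtColor(np.ascontiguousarray(im),cv2.COLOR_RGB2HSV)
o=max((q for q in blobs(cv2.inRange(hs,(9,140,80),(20,255,255)),30) if q[1][1]<210 and 290<q[1][0]<340),key=lambda q:q[0][4])
X=back(o[1],.045,cam)[0]; a=-.203; d=np.array([np.sin(a),-np.cos(a),0]); print('mark - handle along slide (mm)',1e3*((X-P)@d))
job.close_job(); print(get_time_s())
E
```

```text
[0.5316 0.0941 0.0566] [0.5 7.3 4.5] 0.01555509401076225 0.0011644903934898523
mark - handle along slide (mm) 0.8893662752302047
the job is handed in; nothing more can be done
the job is handed in; nothing more can be done
```

The pile is built and the shutter is held at about half travel; I handed the job in at about 25–26 s of the 61 s. No verdict was reported, so the results below are my own checks.

- **Pile:** the small yellow dish is on the green one and the pink dish on the yellow one, both let go. In the wrist camera each sits within about 1 mm and 0.01 rad of the one below. Green lies about 3 mm from the window's centre, judged from the marks on the station. After the pull, the scene picture still showed the pile square.
- **Shutter:** I pinched the handle, whose fingers read 15.6 mm apart, and slid it along the slot. Three estimates agree on roughly 28–29 mm of travel:
  - the hand moved 27.9 mm;
  - the orange mark read 0.9 mm beyond the handle;
  - the force along the slide was 7.3–8.7 N, against the 8.4 N expected at half.

  The arm was at rest and still gripping when I handed in.
- **Small disagreements:** the first top-camera position of yellow was 3.5 mm off the wrist-camera fit, so I used the wrist one. The wrist camera has a sideways offset of about 1.2 mm, which I corrected for.
- **Not checked:** I took no separate measurement of the bystanders. No contact with them showed in the forces or pictures I looked at. In the last top picture the arm hid part of the pile.

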